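# Bring up and clamp the lathe tailstock

## Task

Set the lathe up for turning the pawn blank: flip the tailstock's clamp lever over to release it, slide the tailstock along the bed until its point touches the end of the rosewood blank without shoving the blank back into the chuck, then flip the lever back over so it snaps locked. Let go, and leave the loose things on the cart alone.

Things in the scene. Friction and masses are not known exactly. Their poses are not given: they have to be found in the camera images.
- lathe: Small dark cast-iron lathe, fixed. Bed 600 mm along its y, 90 mm wide, bed top 70 mm above the cart. Origin: middle of the bed at cart level. +y runs along the ways to the headstock (grey block 125 x 135 mm, 220 mm tall, y +165 to +300 mm, chuck in front); +x is across the bed, away from the robot. Spindle axis: parallel to y over the bed's middle, 145 mm above the cart.
- tailstock (a joint): Tailstock's position along the ways, 0 to 0.21 m, growing towards the blank (lathe's +y). Grey casting (upright 50 mm wide, 60 mm long, top 175 mm above the cart) with a cone point towards the blank and a handwheel at its rear. Lever released: slides at about 4 N and stays where left. Lever locked: a cam clamps it to the bed and it does not slide under 25 N.
- point_tip (a point): Tip of the tailstock's cone point, on the spindle axis 145 mm above the cart; it moves with the tailstock.
- wheel_back (a point): Centre of the rear face (facing the lathe's -y) of the tailstock's handwheel: upright solid steel disc, 76 mm diameter, 14 mm thick along the bed, its top 183 mm above the cart. It does not turn. Push its rear face or pinch its upper rim to slide the tailstock; 43 mm is free between its front and the casting (but for an 18 mm shaft on the axis).
- blank_end (a point): Centre of the flat end, facing the tailstock, of the rosewood blank: a level round rod, 40 mm diameter, 150 mm long, on the spindle axis, partly sunk in the chuck. The chuck holds it by friction: the tailstock's point pushes it back into the chuck only with more than about 16 N (about 20 N at the tailstock).
- lever (a joint): Clamp lever's angle, rad, about an axis along the ways: -0.05 to 0.05 locked (leans 0.45 rad to the lathe's +x side, away from the robot), 0.45 upright, 0.9 released (leans 0.45 rad to the -x side, towards the robot). Sprung over centre: resists up to about 8 N at the knob at first, less towards upright, then snaps by itself to the other stop and stays.
- lever_knob (a point): Centre of the black ball knob (32 mm diameter) on the clamp lever, a steel rod of 12 mm diameter; 75 mm from the pivot. It moves with the lever.
- lever_pivot (a point): Pivot point of the clamp lever, on top of the tailstock casting, 187 mm above the cart, over the middle of the bed; the lever swings across the bed above it. It moves with the tailstock.
- drive_centre: Bystander: loose brass drive centre, a tapered round bar 110 mm long, 36 mm at its collar, lying on the cart. Origin near its middle, at its underside. Leave alone.
- chuck_key: Bystander: loose red plastic T-handled chuck key, 100 mm long, 80 mm across its handle, 18 mm high, lying on the cart. Origin near its middle, underside. Leave alone.
- finial: Bystander: loose turned ebony finial, 95 mm tall, 44 mm base, standing on the cart. Origin: centre of its base. Leave alone.

How it is judged:
On the way, in this order (a step that is already met when the one before it is completed fails the run):
1. the lever is snapped over to released (value of joint lever above 0.8 rad), for 0.2 s.
2. with the lever released, the tailstock's point is brought up to touch the blank (distance between point_tip and blank_end below 0.004 m and value of joint lever above 0.8 rad), for 0.2 s.
At the end, for the whole second after the job is handed in: The lever is snapped back to locked (below 0.12 rad), the tailstock is at rest with the tip of its point within 4 mm of the end of the blank, and the blank's end is within 8 mm of where it started (distance between point_tip and blank_end below 0.004 m and value of joint lever below 0.12 rad and distance of blank_end from where it was at the start of the episode below 0.008 m and velocity of joint tailstock between -0.005 and 0.005 m/s); the robot touches nothing.
It fails at once if the blank is shoved more than 8 mm into the chuck (distance of blank_end from where it was at the start of the episode above 0.008 m).
It fails at once if the drive centre is disturbed by more than 30 mm (distance of drive_centre from where it was at the start of the episode above 0.03 m).
It fails at once if the chuck key is disturbed by more than 30 mm (distance of chuck_key from where it was at the start of the episode above 0.03 m).
It fails at once if the finial is disturbed by more than 30 mm (distance of finial from where it was at the start of the episode above 0.03 m).
It fails at once if the finial is knocked over (angle between finial's own z axis and vertical above 0.5 rad).
It also fails if it takes over 58 s, if anything falls off the work surface, if the arm or the gripper's body presses on something with over 40 N, if the wrist force passes 120 N, or if a joint passes its speed limit or range.

## Robot

A 6-joint arm with a two-finger parallel gripper is mounted at the origin on the work surface. World frame = base frame: x ahead of the robot, y to its left, z up, the work surface at z = 0. Lengths are in m, angles in rad, forces in N, time in s.
With the tool pointing down it reaches from about 0.375 to 0.9 m from the base axis. Payload 3.1 kg.
Tool frame: the origin (TCP) lies at the centre of the arm's flange, where the gripper is bolted on; the fingertips stand 182 mm ahead of it and the grasp point (between the pads) lies 164 mm ahead of it; z points along the fingers, y is the line along which they close (so a half turn about z gives the same grasp; the last joint's range is limited). The gripper opens to 87 mm and grips with 3 to 60 N. Pads are 19 mm wide; open, the fingers measure 117 mm over their backs; the gripper's body (75 mm by 190 mm) begins 51 mm behind the grasp point.
Start: joints at [0.95, 0.527, 1.433, -0, 1.181, -0.178], TCP at [0.268, 0.565, 0.405] pointing down, gripper open.
Joint ranges: [-3.08, 3.08], [-0.75, 2.2], [0.22, 2.44], [-1.43, 4.57], [0, 2.65], [-2.85, 2.85]. Speed limits (rad/s): [2.79, 2.79, 3.14, 3.14, 3.14, 3.14].

## Interface

Orientations are given as a unit quaternion [x, y, z, w].
In Python, from rig import * gives the robot as it stands.
- The arm moves only by the tool move_arm, never from a script. Its argument "commands" is a list that holds one entry, the list of rows, each a list of 6 numbers: the shift along the tool's x, y, z in units of 40 mm (1.0 is 40 mm), then the turn, a rotation vector about the tool's x, y, z in rad. A call has 1 to 12 rows; each row is the pose to reach, as a shift and turn from the pose commanded when the call began, along the tool's axes at that moment; what a row does not reach only later rows make up. A row lasts 1/8 s, in which the tool goes at most 62.5 mm and 10.7 degrees, less where a joint would pass 70% of its speed; a pose out of reach is approached as far as the arm can. A call with a gripper value outside its range is refused whole. "claw" is the closure, from -1 (fully open) to 1 (shut), so that 0 is half open, set as the call begins (left out, the last holds). The fingers move at their own pace and stop on an object; "squeeze" is the grip in N (left out, the last holds). Time passes only in rows, so rows that repeat a pose let the fingers close. It gives the time, the measured TCP pose, the force, the opening and the grip force at its end, in the units of the state.
- get_obs(): the state, without advancing time (a new reading comes with each control period).
- camera(name): name is "scene" or "top" or "wrist"; returns a dict with "pixels" (420x560x3 uint8, blue, green, red), "range_z" (420x560 float32, m along the optical axis (not along the pixel's ray), 0 where there is no reading), "camera_matrix" (3x3 intrinsics, pixels), "extrinsics" (4x4, takes a point from world to camera coordinates). Camera axes: x right, y up, looking along -z (the intrinsics and any distortion apply to the point x, -y, -z); pixel columns grow to the right and rows downward; lengths in m; the calibration is good to about 2 mm. A picture is of the moment at which its call begins.
- hand_in(): hands the job in; it is judged then, once.
The state is a dict: "time": time; "q": joint angles; "joint_velocities": joint speeds; "joint_torque": joint torques, N m; "position": TCP position; "tool_rot": TCP orientation; "ft_force": force on the tool from outside, world axes, zero at the start; "moment": the same for the moment, N m; "grip_width": finger opening in m; "grip_force": force on a finger pad.
Only numpy, scipy, OpenCV 4.12 (cv2) and the standard library are available. Lean on these libraries where they do the work, as an engineer would, in place of code of your own. Each camera call takes 0.05 s, during which the arm holds its last target. There are 200 camera calls.

## Working session

There is one attempt and no reset: what is moved stays moved. The work goes in short steps, Python scripts to look and compute and a tool call to move; the robot and the scene stay as the last step left them, time stands still between calls to the robot, and variables do not carry over. Pictures are saved under pics/ and viewed, at most 10 in all, crops included, and the job is handed in when it is done.

Besides the shell and the picture viewer there is one more tool, called after "Request:" as name([rows], argument=value, ...), one row to a line, values as JSON. move_arm: Moves the arm, as the interface text tells. Its arguments: {"type":"object","properties":{"commands":{"type":"array","items":{"type":"array","items":{"type":"array","items":{"type":"number"}}}},"claw":{"type":"number"},"squeeze":{"type":"number"}},"required":["commands"]}

```bash
mkdir -p pics; cat > h.py <<'E'
from rig import *
import numpy as np, cv2
def pts(c):
    K=np.array(c["camera_matrix"]);E=np.array(c["extrinsics"]);d=c["range_z"]
    v,u=np.mgrid[:420,:560]
    P=np.stack([(u-K[0,2])/K[0,0]*d,-(v-K[1,2])/K[1,1]*d,-d],-1)
    return (P-E[:3,3])@E[:3,:3]   # R^T (p-t)
E
python3 - <<'E'
from h import *
for n in ["scene","top"]:
    c=camera(n); cv2.imwrite(f"pics/{n}1.png",c["pixels"]); np.save(n+"1.npy",pts(c)); np.save(n+"_r.npy",c["range_z"])
    E=c["extrinsics"];print(n,-E[:3,:3].T@E[:3,3], c["camera_matrix"].tolist())
s=get_obs();print(s["time"],s["position"],s["tool_rot"],s["ft_force"],s["grip_width"])
E
```

```text
scene [ 1.19222618 -0.17500066  0.98003205] [[429.20865935930107, 0.0, 276.1248180298555], [0.0, 429.20865935930107, 214.91011398074983], [0.0, 0.0, 1.0]]
top [ 0.53506806 -0.09460945  1.21649319] [[485.7311948122231, 0.0, 280.7746134832793], [0.0, 485.7311948122231, 214.68304783367492], [0.0, 0.0, 1.0]]
0.1 [0.2676011  0.56447684 0.40387212] [ 2.19616040e-01  9.75585916e-01 -8.77203904e-04 -3.81802845e-04] [-0.53083246 -0.37906391  0.27870003] 0.08715109381812661
```

View pics/scene1.png

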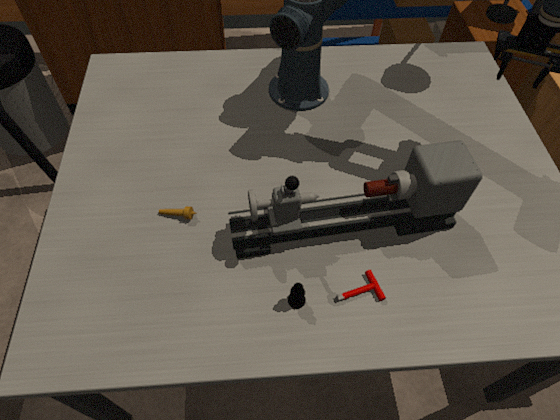

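View pics/top1.png

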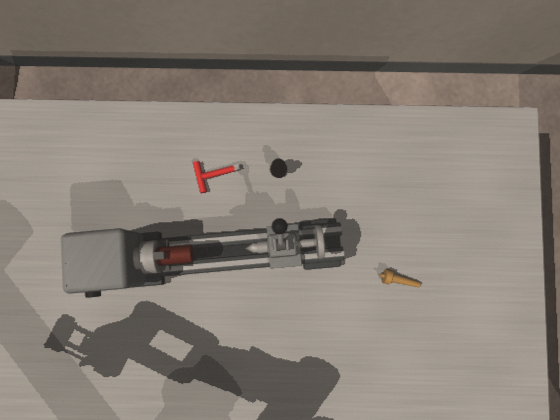

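The scene view shows the knob at (292,183), wheel at (253,205), cone tip at (318,198) and blank end at (366,188). In the top view they are at knob (279,226), tip (246,249), blank end (190,255) and wheel (320,242). The bystanders lie clear: finial (279,168), key (215,175) and brass drive centre (400,279).

```bash
python3 - <<'E'
from h import *
P=np.load("top1.npy"); S=np.load("scene1.npy"); im=cv2.imread("pics/top1.png").astype(int)
b,g,r=im[...,0],im[...,1],im[...,2]
# blank: dark red near (175,255)
m=(r>1.6*g)&(r>40); m[:240]=0; m[275:]=0; m[:,230:]=0
Q=P[m]; print("blank",m.sum(),Q.min(0),Q.max(0))
# lathe bed: heights 60-80mm
bed=(abs(P[...,2]-.07)<.006); bed[:,:130]=0
q=P[bed][:,:2].astype(np.float32); rect=cv2.minAreaRect(q); print("bed rect",rect,len(q))
hs=(abs(P[...,2]-.22)<.006)&(np.arange(560)[None]<140); print("head",hs.sum(),cv2.minAreaRect(P[hs][:,:2].astype(np.float32)))
for nm,A,(u,v) in [("knobtop",P,(279,226)),("wheel",P,(320,242)),("tip",P,(247,249)),("end",P,(189,255)),("sknob",S,(292,183)),("swheel",S,(253,205)),("stip",S,(317,198)),("send",S,(367,188))]:
    print(nm,A[v,u].round(4))
w=(P[...,2]>.12)&(P[...,2]<.26);w[:,:100]=0
A=P[w];print("high",A[:,1].min(),A[:,1].max())
for y in np.arange(-.32,.2,.01):
    s=A[(A[:,1]>=y)&(A[:,1]<y+.01)]
    if len(s):print(round(y,2),len(s),"x",s[:,0].min().round(3),s[:,0].max().round(3),"z",s[:,2].max().round(3), "xm",s[:,0].mean().round(3))
E
```

```text
blank 426 [ 0.53064586 -0.09460945  0.14724546] [0.5706865  0.1721718  1.21649319]
bed rect ((0.6393719911575317, 0.003231063485145569), (0.23360878229141235, 0.46894896030426025), 6.088387966156006) 4316
head 3698 ((0.536922812461853, 0.2905758023262024), (0.12281467765569687, 0.1329788714647293), 5.840756416320801)
knobtop [ 0.6089 -0.0893  0.2702]
wheel [ 0.5829 -0.1763  0.1865]
tip [ 0.5667 -0.0191  0.1457]
end [0.551  0.1042 0.1657]
sknob [ 0.6219 -0.0915  0.2644]
swheel [ 0.6083 -0.1771  0.1729]
stip [0.4726 0.0049 0.0032]
send [0.5637 0.1022 0.1573]
high -0.1875059089382131 0.28766263277500165
-0.19 63 x 0.55 0.62 z 0.188 xm 0.574
-0.18 171 x 0.55 0.622 z 0.187 xm 0.585
-0.17 68 x 0.576 0.622 z 0.175 xm 0.596
-0.16 42 x 0.575 0.593 z 0.159 xm 0.583
-0.15 32 x 0.575 0.591 z 0.157 xm 0.583
-0.14 42 x 0.573 0.591 z 0.16 xm 0.582
-0.13 78 x 0.555 0.603 z 0.178 xm 0.577
-0.12 119 x 0.555 0.604 z 0.18 xm 0.579
-0.11 111 x 0.553 0.62 z 0.26 xm 0.578
-0.1 110 x 0.552 0.626 z 0.26 xm 0.579
-0.09 120 x 0.552 0.626 z 0.259 xm 0.576
-0.08 119 x 0.55 0.618 z 0.259 xm 0.575
-0.07 77 x 0.552 0.599 z 0.179 xm 0.578
-0.06 58 x 0.56 0.585 z 0.162 xm 0.572
-0.05 49 x 0.56 0.585 z 0.161 xm 0.573
-0.04 49 x 0.56 0.582 z 0.16 xm 0.571
-0.03 26 x 0.562 0.58 z 0.156 xm 0.571
-0.02 7 x 0.567 0.573 z 0.15 xm 0.57
0.1 100 x 0.536 0.575 z 0.167 xm 0.555
0.11 85 x 0.536 0.575 z 0.169 xm 0.555
0.12 81 x 0.536 0.573 z 0.17 xm 0.554
0.13 87 x 0.533 0.573 z 0.169 xm 0.552
0.14 79 x 0.533 0.57 z 0.168 xm 0.551
0.15 143 x 0.515 0.584 z 0.186 xm 0.547
0.16 147 x 0.515 0.584 z 0.184 xm 0.548
0.17 195 x 0.513 0.584 z 0.187 xm 0.545
0.18 179 x 0.513 0.584 z 0.186 xm 0.55
0.19 154 x 0.511 0.583 z 0.187 xm 0.546
```

Request:
move_arm([
  [[0,0,-1.5,0,0,0],[0,0,-2.5,0,0,0],[-15.8,-10.62,-2.5,0,0,-0.547],[-15.8,-10.62,-2.5,0,0,-0.547],[-15.8,-10.62,-2.5,0,0,-0.547],[-15.8,-10.62,-2.5,0,0,-0.547],[-15.8,-10.62,-2.5,0,0,-0.547],[-15.8,-10.62,-2.5,0,0,-0.547],[-15.8,-10.62,-2.5,0,0,-0.547],[-15.8,-10.62,-2.5,0,0,-0.547],[-15.8,-10.62,-2.5,0,0,-0.547],[-15.8,-10.62,-2.5,0,0,-0.547]],
], claw=1, squeeze=10)

```text
time: 1.6
position: [0.5821, 0.0353, 0.5044]
tool_rot: [-0.052, 0.999, 0.0, -0.0]
ft_force: [1.7, 0.2, -0.1]
grip_width: 0.0008
grip_force: 0.0
```

Request:
move_arm([
  [[-1.54,-3.31,0,0,0,0],[-1.54,-3.31,0,0,0,0],[-1.54,-3.31,0,0,0,0],[-1.54,-3.31,0,0,0,0],[-1.54,-3.31,2.18,0,0,0],[-1.54,-3.31,2.18,0,0,0],[-1.54,-3.31,2.18,0,0,0]],
])

```text
time: 2.48
position: [0.655, -0.0855, 0.4152]
tool_rot: [-0.053, 0.999, 0.002, -0.003]
ft_force: [-0.3, 0.3, -0.2]
grip_width: 0.0003
grip_force: 0.0
```

```bash
python3 - <<'E'
from h import *
c=camera("wrist"); cv2.imwrite("pics/w1.png",c["pixels"]);P=pts(c)
s=get_obs();print(s["time"],s["position"],s["ft_force"],s["grip_width"])
A=P[(P[...,2]>.2)&(P[...,2]<.285)];print(len(A),A.min(0),A.max(0))
E
```

```text
2.525 [ 0.6558471  -0.08606848  0.41746273] [ 0.12999221  0.35484372 -0.26837274] 0.0004635418388860199
6029 [ 0.57445916 -0.10585657  0.20000131] [ 0.66256843 -0.07449631  0.28495122]
```

View pics/w1.png

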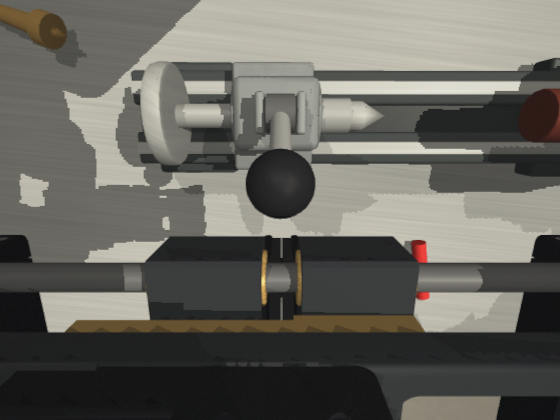

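The wrist view shows the knob (280,183) straight in line with the closed fingers (280,270), so I'll push toward the robot.

Request:
move_arm([
  [[0.4,0,0,0,0,0],[0.7,0,0,0,0,0],[1.0,0,0,0,0,0],[1.25,0,0,0,0,0],[1.5,0,0,0,0,0],[1.75,0,0,0,0,0],[1.95,0,0,0,0,0],[1.95,0,0,0,0,0],[1.5,0,-1.0,0,0,0],[1.5,0,-1.5,0,0,0],[1.5,0,-1.5,0,0,0]],
])

```text
time: 3.9
position: [0.5969, -0.0943, 0.4788]
tool_rot: [-0.052, 0.999, -0.001, 0.001]
ft_force: [-0.8, -0.3, 0.1]
grip_width: 0.0004
grip_force: 0.0
```

```bash
python3 - <<'E'
from h import *
c=camera("top"); P=pts(c); S=pts(camera("scene"))
s=get_obs();print(s["time"],s["position"],s["ft_force"])
d=np.array([-.1038,.9946]);n=np.array([.9946,.1038])
for A in (P,S):
    m=(A[...,2]>.225)&(A[...,2]<.275)&(abs(A[...,1]+.09)<.03)&(abs(A[...,0]-.58)<.08)
    q=A[m];print(len(q),q.mean(0),q.min(0),q.max(0))
c=camera("wrist"); cv2.imwrite("pics/w2.png",c["pixels"]);P=pts(c);np.save("w2.npy",P)
E
```

```text
4.0 [ 0.59617129 -0.09413273  0.47645847] [-0.59311809  1.02547313  0.13270502]
215 [ 0.54555634 -0.09744933  0.26420177] [ 0.52929398 -0.11205661  0.22645373] [ 0.56550019 -0.08243046  0.27344749]
103 [ 0.55607672 -0.10358431  0.25153925] [ 0.54078792 -0.11374822  0.22554526] [ 0.56796435 -0.09325861  0.27169887]
```

View pics/w2.png

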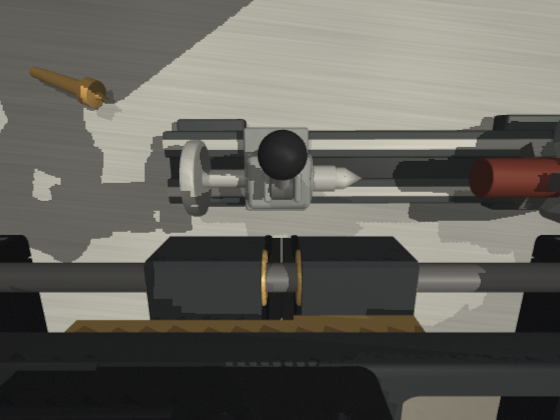

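The lever is released: the knob (283,155) is now on the robot side. The cone tip is at (361,178) and the blank's end face at about (472–500,178).

```bash
python3 - <<'E'
from h import *
d=np.array([-.1038,.9946]);n=np.array([.9946,.1038])
c=camera("wrist");im=c["pixels"].astype(int)
for nm,P in (("w",pts(c)),("top",np.load("top1.npy")),("scene",pts(camera("scene")))):
    s=P[...,:2]@d; t=P[...,:2]@n-np.array([.5775,-.098])@n
    def rng(m,k): 
        v=s[m]; print(nm,k,m.sum(),np.percentile(v,[0,2,50,98,100]).round(4) if m.sum() else "")
    ax=(abs(t)<.012)&(P[...,2]>.13)&(P[...,2]<.172)
    rng(ax&(s>-.12)&(s<.0),"tip"); 
    rng((abs(t)<.022)&(P[...,2]>.12)&(P[...,2]<.172)&(s>.03)&(s<.12),"end")
    rng((abs(t)<.035)&(P[...,2]>.165)&(P[...,2]<.19)&(s<-.2)&(s>-.3),"wheel")
print(get_obs()["position"][:2]@d, np.array([.5775,-.098])@d,np.array([.5775,-.098])@n)
# ray cast at z=.145
K=c["camera_matrix"];E=c["extrinsics"];R=E[:3,:3];C=-R.T@E[:3,3]
for u,v in((361,178),(484,178)):
    r=R.T@np.array([(u-K[0,2])/K[0,0],-(v-K[1,2])/K[1,1],-1]);p=C+r*(.145-C[2])/r[2];print(p,p[:2]@d)
E
```

```text
w tip 825 [-0.12   -0.1194 -0.1039 -0.0801 -0.0748]
w end 3536 [0.0431 0.0438 0.069  0.1134 0.12  ]
w wheel 1195 [-0.2455 -0.2448 -0.2369 -0.232  -0.2317]
top tip 185 [-0.1199 -0.1191 -0.1015 -0.0781 -0.0737]
top end 625 [0.0444 0.0449 0.0772 0.1188 0.1198]
top wheel 200 [-0.2441 -0.2438 -0.2364 -0.2301 -0.23  ]
scene tip 113 [-0.1197 -0.1191 -0.1016 -0.0799 -0.0773]
scene end 518 [0.0432 0.0437 0.0759 0.1187 0.1198]
scene wheel 135 [-0.2466 -0.2464 -0.2399 -0.2329 -0.2327]
-0.15558437920474308 -0.1574153 0.5642091
[ 0.56868299 -0.01583476  0.145     ] -0.07477854508217009
[0.55569044 0.10705262 0.145     ] 0.048793866586451275
```

Request:
move_arm([
  [[0.47,-3.36,0,0,0,0.3],[0.47,-3.36,0,0,0,0.6],[0.47,-3.36,0,0,0,1.571],[0.47,-3.36,0,0,0,1.571],[0.47,-3.36,0,0,0,1.571],[0.47,-3.36,0,0,0,1.571],[0.47,-3.36,0,0,0,1.571],[0.47,-3.36,0,0,0,1.571],[0.47,-3.36,0,0,0,1.571],[0.47,-3.36,0,0,0,1.571],[0.47,-3.36,0,0,0,1.571]],
])

```text
time: 5.52
position: [0.592, -0.2299, 0.4769]
tool_rot: [0.669, 0.743, -0.0, -0.001]
ft_force: [0.4, -0.2, 1.0]
grip_width: 0.0003
grip_force: 0.0
```

```bash
python3 - <<'E'
from h import *
d=np.array([-.1038,.9946]);n=np.array([.9946,.1038])
s=get_obs();p=s["position"];print(s["time"],p,s["tool_rot"],p[:2]@d,p[:2]@n-.5642,s["ft_force"],s["q"][5])
E
```

```text
5.525 [ 0.5919533  -0.22990696  0.4769393 ] [ 6.69056279e-01  7.43211494e-01 -1.48214033e-04 -5.90711644e-04] -0.29011021435020534 0.0006924066085631786 [ 0.41876084 -0.1511549   0.97706148] -0.651041253201437
```

Request:
move_arm([
  [[0,0,1.5,0,0,0],[0,0,3.0,0,0,0],[0,0,3.5,0,0,0],[0.3,0,3.5,0,0,0],[0.6,0,3.5,0,0,0],[0.8,0,3.5,0,0,0],[1.0,0,3.5,0,0,0],[1.2,0,3.5,0,0,0],[1.4,0,3.5,0,0,0],[1.6,0,3.5,0,0,0],[1.8,0,3.5,0,0,0],[2.0,0,3.5,0,0,0]],
])

```text
time: 7.02
position: [0.5842, -0.1517, 0.3394]
tool_rot: [0.669, 0.743, -0.001, 0.003]
ft_force: [-1.7, -6.6, 0.4]
grip_width: 0.0006
grip_force: 3.2
```

Request:
move_arm([
  [[0.2,0,0,0,0,0],[0.4,0,0,0,0,0],[0.6,0,0,0,0,0],[0.8,0,0,0,0,0],[1.0,0,0,0,0,0],[1.2,0,0,0,0,0],[1.35,0,0,0,0,0],[1.45,0,0,0,0,0],[1.45,0,0,0,0,0]],
])

```text
time: 8.15
position: [0.5781, -0.0931, 0.3393]
tool_rot: [0.669, 0.743, -0.0, 0.002]
ft_force: [-1.4, -3.3, 2.7]
grip_width: 0.0003
grip_force: 2.1
```

```bash
cat > gap.py <<'E'
from h import *
d=np.array([-.1038,.9946]);n=np.array([.9946,.1038])
for nm in ("top","scene"):
    c=camera(nm);P=pts(c);s=P[...,:2]@d; t=P[...,:2]@n-.5642
    cv2.imwrite(f"pics/{nm}_gap{get_obs()['time']:.2f}.png",cv2.resize(c["pixels"][130:280,140:440] if nm=="top" else c["pixels"][140:260,220:460],None,fx=2.5,fy=2.5))
    b,g,r=[c["pixels"][...,i].astype(int) for i in range(3)]
    red=(r>1.6*g)
    m=(abs(t)<.012)&(P[...,2]>.13)&(P[...,2]<.172)&(s>-.03)&(s<.07)&~red
    e=(abs(t)<.022)&(P[...,2]>.12)&(P[...,2]<.172)&(s>.02)&(s<.12)&red
    w=(abs(t)<.035)&(P[...,2]>.165)&(P[...,2]<.19)&(s<-.09)&(s>-.2)
    for k in(m,e,w): print(nm,k.sum(),np.percentile(s[k],[0,2,98,100]).round(4) if k.sum() else "")
o=get_obs();p=o["position"];print(o["time"],p,p[:2]@d,o["ft_force"],o["ft_force"][:2]@d)
E
python3 gap.py; ls pics
```

```text
top 226 [-0.0231 -0.0214  0.0453  0.0456]
top 415 [0.0448 0.0458 0.1087 0.1144]
top 0 
scene 136 [-0.0237 -0.0225  0.0532  0.068 ]
scene 434 [0.0423 0.0434 0.115  0.1181]
scene 1 [-0.1309 -0.1309 -0.1309 -0.1309]
8.25 [ 0.57819571 -0.09319001  0.33899096] -0.15270349391866953 [ 0.15032658 -3.7248487   4.01020943] -3.7203384152580865
scene1.png
scene_gap8.25.png
top1.png
top_gap8.20.png
w1.png
w2.png
```

Request:
move_arm([
  [[0.08,0,0,0,0,0],[0.16,0,0,0,0,0],[0.22,0,0,0,0,0],[0.28,0,0,0,0,0],[0.28,0,0,0,0,0]],
])

```text
time: 8.88
position: [0.5771, -0.0818, 0.3384]
tool_rot: [0.669, 0.743, 0.0, 0.001]
ft_force: [0.7, -4.8, 3.4]
grip_width: 0.0005
grip_force: 2.2
```

```bash
python3 gap.py
```

```text
top 228 [-0.0122 -0.0107  0.0453  0.0454]
top 420 [0.0449 0.0459 0.1087 0.1175]
top 0 
scene 136 [-0.0195 -0.0126  0.0505  0.0569]
scene 438 [0.0428 0.0437 0.1148 0.1191]
scene 0 
8.975 [ 0.57709616 -0.08185648  0.3382213 ] -0.14131703406918278 [ 1.21292895 -4.79349625  3.63359636] -4.893513390452881
```

Request:
move_arm([
  [[0.025,0,0,0,0,0],[0.05,0,0,0,0,0],[0.05,0,0,0,0,0]],
])

```text
time: 9.35
position: [0.5768, -0.0795, 0.3377]
tool_rot: [0.669, 0.743, 0.0, 0.001]
ft_force: [2.2, -3.8, 2.6]
grip_width: 0.0004
grip_force: 2.4
```

Request:
move_arm([
  [[0.025,0,0,0,0,0],[0.05,0,0,0,0,0],[0.05,0,0,0,0,0]],
])

```text
time: 9.72
position: [0.5767, -0.0787, 0.3377]
tool_rot: [0.669, 0.743, -0.001, 0.002]
ft_force: [2.5, -8.9, 1.9]
grip_width: 0.0005
grip_force: 4.4
```

```bash
python3 - <<'E'
from h import *
d=np.array([-.1038,.9946])
o=get_obs();p=o["position"];print(o["time"],p[:2]@d,o["ft_force"]);
for n in("top","scene"):
    c=camera(n);x=c["pixels"]
    cv2.imwrite(f"pics/{n}_c.png",cv2.resize(x[210:300,150:290] if n=="top" else x[150:240,290:430],None,fx=5,fy=5,interpolation=cv2.INTER_CUBIC))
E
```

```text
9.725 -0.1381013844225144 [ 2.49247926 -8.89608401  1.87137451]
```

View pics/top_c.png

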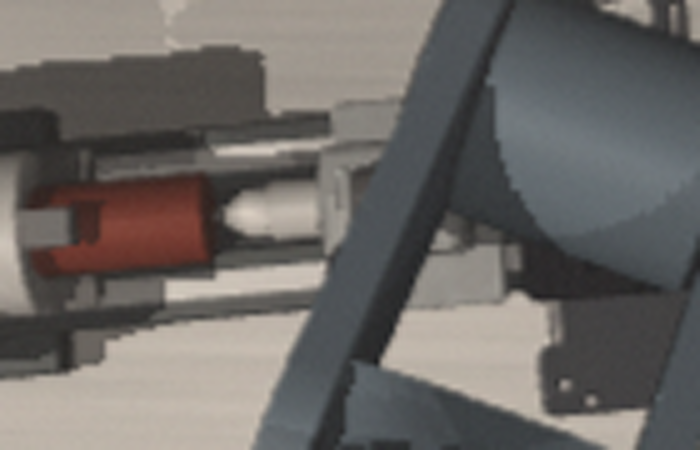

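The crop shows the cone (222,215) right at the blank's end (210,215). The force rose while the motion stalled, so I'll push 1 mm more to confirm contact.

Request:
move_arm([
  [[0.02,0,0,0,0,0],[0.02,0,0,0,0,0]],
])

```text
time: 10.07
position: [0.5767, -0.0784, 0.3378]
tool_rot: [0.669, 0.743, -0.001, 0.002]
ft_force: [3.1, -10.9, 2.4]
grip_width: 0.0003
grip_force: 5.3
```

Request:
move_arm([
  [[0.01,0,0,0,0,0],[0.01,0,0,0,0,0]],
])

```text
time: 10.32
position: [0.5767, -0.0783, 0.3378]
tool_rot: [0.669, 0.743, -0.001, 0.003]
ft_force: [0.7, -12.0, 2.1]
grip_width: 0.0005
grip_force: 5.8
```

```bash
python3 gap.py
```

```text
top 228 [-0.0144 -0.0084  0.0453  0.0456]
top 427 [0.0449 0.0458 0.1096 0.1175]
top 0 
scene 131 [-0.0126 -0.0073  0.0557  0.0679]
scene 435 [0.0416 0.0433 0.1153 0.1188]
scene 2 [-0.1494 -0.1494 -0.1494 -0.1494]
10.425 [ 0.57665956 -0.07827436  0.3377713 ] -0.13770893612167054 [  0.78038902 -11.55638237   1.76834236] -11.574982281543518
```

Request:
move_arm([
  [[-0.4,0,0,0,0,0],[-0.7,0,0,0,0,0],[-0.7,0,-1.5,0,0,0],[-0.7,0,-3.0,0,0,0],[-0.7,0,-3.9,0,0,0],[0.5,-2.08,-3.9,0,0,0],[1.7,-2.08,-3.9,0,0,0],[2.37,-2.08,-3.9,0,0,0],[2.37,-2.08,-3.9,0,0,0],[2.37,-2.08,-3.9,0,0,0]],
])

```text
time: 11.68
position: [0.4836, 0.0091, 0.4933]
tool_rot: [0.669, 0.743, -0.0, -0.0]
ft_force: [-0.3, -0.1, 0.1]
grip_width: 0.0
grip_force: 0.0
```

```bash
python3 gap.py; python3 - <<'E'
from h import *
d=np.array([-.1038,.9946]);n=np.array([.9946,.1038])
c=camera("wrist");cv2.imwrite("pics/w3.png",c["pixels"]);
o=get_obs();p=o["position"];print(p,p[:2]@d,p[:2]@n-.5642)
P=pts(c);m=(P[...,2]>.23)&(P[...,2]<.285);s=P[...,:2]@d;t=P[...,:2]@n-.5642
m&=(abs(t)<.06)
print(m.sum(),np.percentile(s[m],[0,2,50,98,100]),np.percentile(t[m],[0,2,98,100]))
E
```

```text
top 21 [-0.0073 -0.0057  0.0456  0.0458]
top 443 [0.045  0.0461 0.1083 0.1168]
top 195 [-0.1266 -0.1264 -0.113  -0.1127]
scene 138 [-0.0082 -0.0045  0.0532  0.0593]
scene 430 [0.0425 0.0436 0.1154 0.1182]
scene 138 [-0.1278 -0.1276 -0.1143 -0.1138]
11.775 [0.48396721 0.00847373 0.49325274] -0.04180782433997036 [ 0.46279896  0.15799068 -0.5860951 ] 0.10909899817354751
[0.48396544 0.00838057 0.49326433] -0.04190029562982133 -0.08197806662194385
1524 [-0.04925557 -0.04668183 -0.03220788 -0.02073703 -0.01987333] [-0.0484737  -0.04741666 -0.0202007  -0.01769775]
```

View pics/w3.png

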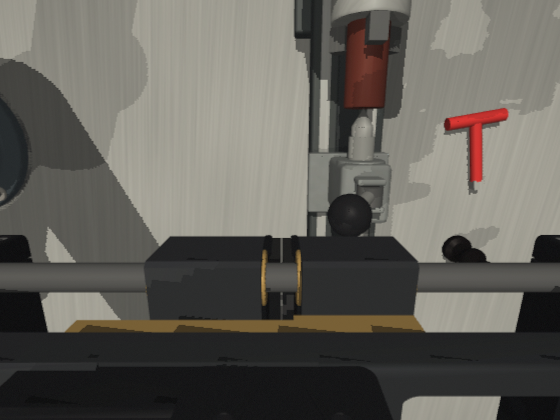

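The tailstock advanced 118.5 mm, which matches the measured gap. The wrist view shows the cone at the blank's end (365,110) and the knob at (350,215). I'll lower the closed fingers beside the knob and push it away from the robot.

Request:
move_arm([
  [[0.15,0,1.0,0,0,0],[0.15,0,1.9,0,0,0],[0.15,0,1.9,0,0,0],[0.15,0.4,1.9,0,0,0],[0.15,0.7,1.9,0,0,0],[0.15,1.0,1.9,0,0,0],[0.15,1.25,1.9,0,0,0],[0.15,1.5,1.9,0,0,0],[0.15,1.75,1.9,0,0,0],[0.15,1.95,1.9,0,0,0],[0.15,1.95,1.9,0,0,0]],
])

```text
time: 13.2
position: [0.5619, 0.0233, 0.4186]
tool_rot: [0.669, 0.743, 0.001, 0.002]
ft_force: [-0.0, -1.4, 0.0]
grip_width: 0.0004
grip_force: 0.0
```

Request:
move_arm([
  [[0,-0.4,0,0,0,0],[0,-0.8,-0.5,0,0,0],[0,-1.8,-2.0,0,0,0],[0,-3.0,-3.0,0,0,0],[0,-3.5,-3.0,0,0,0],[0,-3.5,-3.0,0,0,0]],
])

```text
time: 13.95
position: [0.42, 0.009, 0.5387]
tool_rot: [0.67, 0.743, 0.001, 0.001]
ft_force: [0.0, -0.5, -0.7]
grip_width: 0.0005
grip_force: 0.0
```

```bash
python3 gap.py; python3 - <<'E'
from h import *
d=np.array([-.1038,.9946]);n=np.array([.9946,.1038])
for k in("top","scene"):
    c=camera(k);P=pts(c);s=P[...,:2]@d;t=P[...,:2]@n-.5642
    m=(P[...,2]>.235)&(P[...,2]<.285)&(abs(t)<.06)&(abs(s+.036)<.03)
    print(k,m.sum(),np.percentile(t[m],[0,50,100]),np.percentile(s[m],[0,50,100]))
    x=c["pixels"];cv2.imwrite(f"pics/{k}_f.png",cv2.resize(x[190:300,120:320] if k=="top" else x[140:250,250:430],None,fx=4,fy=4,interpolation=cv2.INTER_CUBIC))
E
```

```text
top 227 [-0.0111 -0.0081  0.0453  0.0457]
top 432 [0.0445 0.0461 0.1111 0.1173]
top 193 [-0.1267 -0.1266 -0.1131 -0.1128]
scene 130 [-0.0115 -0.0051  0.0558  0.0688]
scene 434 [0.0393 0.0435 0.1162 0.1195]
scene 139 [-0.1281 -0.1278 -0.1144 -0.114 ]
14.05 [0.42176751 0.00875707 0.53762126] -0.035069689028558115 [ 0.2094336  -1.25631995  0.76770102] -1.2712750284654641
top 206 [0.02439172 0.04113563 0.05827115] [-0.04966109 -0.03606175 -0.01898687]
scene 163 [0.0324142  0.04956903 0.05977794] [-0.05169414 -0.0388441  -0.0218479 ]
```

View pics/scene_f.png

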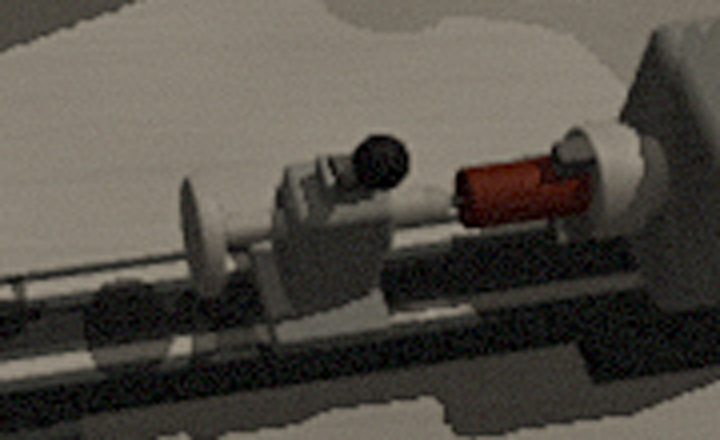

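View pics/top_f.png

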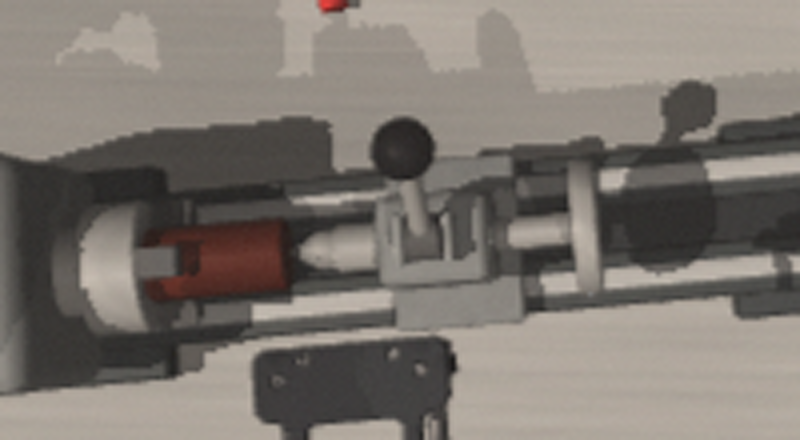

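The lever is back on the far side (knob (402,148) in the top crop), and the point is at the blank in both views. I'll compare the knob with its initial locked pose, then hand in.

```bash
python3 - <<'E'
from h import *
d=np.array([-.1038,.9946]);n=np.array([.9946,.1038])
for P,s0 in((np.load("top1.npy"),-.1545),(pts(camera("top")),-.036)):
    s=P[...,:2]@d;t=P[...,:2]@n-.5642
    m=(P[...,2]>.235)&(P[...,2]<.285)&(abs(t)<.06)&(abs(s-s0)<.03)
    print(m.sum(),np.percentile(t[m],[0,50,100]),P[...,2][m].max())
o=get_obs();print(o["ft_force"],o["time"])
E
```

```text
203 [0.01821069 0.03344353 0.04899102] 0.27334362331028184
205 [0.0244821  0.0413335  0.05802907] 0.26813680995223765
[-0.21996807 -0.29656516  0.87146703] 14.2
```

```bash
python3 -c "
from rig import *
print(hand_in())"
```

```text
the job is handed in; nothing more can be done
None
```

I released the lever, slid the tailstock 118.5 mm until its point touched the blank (about 12 N of push, blank not seen to move), flipped the lever back to locked and backed the arm clear; I handed the job in at about 14 s, and no verdict came back.

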